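Prove the latching stop button of a press

TASK

Test the stop station of the press with your fingertips only: press its winged mushroom button straight down until it latches, then push the wing round clockwise (seen from above) until the latch lets go, and leave the button sprung fully back up. Do this gently, without gripping the button or anything else. Do not press the plain mushroom button of the start station, and leave the clips, the punch and the gauge block where they are.

Things in the scene. Friction and masses are not known exactly. Their poses are not given: they have to be found in the camera images.
- stop_box: stop station: a grey box with an aluminium lid, 110 x 110 x 65 mm, fixed to the table. Origin at the centre of its underside, z up. On its middle stands a black round mushroom head of 64 mm diameter with one upright straight wing (bar) across its top: wing 70 mm long, 10 mm wide, standing 18 mm above the crown of the head; two small arrows on the head point clockwise. The head's underside is 84 mm above the table, its crown 101 mm, the wing's top 119 mm when the button is up
- wing_top (a point): the middle of the top face of the wing of the stop button; it moves and turns with the button. y runs along the wing (its ends are at y = +35 and -35 mm), x across it, z up. Pressing here goes straight down. Clockwise from above, the +y end of the wing goes toward +x and the -y end toward -x
- stop_press (a joint): how far the stop button is pushed in, m: 0 up, about 0.0085 where it latches with a snap (it then rests there at about 0.008 by itself), 0.013 at the hard stop. Pressing takes 5 to 10 N; press to about 0.010 or more to be sure of the latch. When the latch is released a spring lifts it back to 0; a finger still leaning on the wing may hold it down by friction until it is withdrawn
- stop_twist (a joint): clockwise turn of the stop button's head, rad: 0 at rest, the latch is let go at about 0.6 to 0.65, stop at 0.95; it cannot turn the other way. A light spring turns it back to 0 when let go. Takes 2 to 4 N at 25 mm from the axis
- start_box: start station: the same box as the stop station, fixed to the table, with a plain round mushroom button (64 mm diameter, no wing, crown 101 mm above the table). Origin at the centre of its underside
- start_press (a joint): how far the start station's plain button is pushed in, m: 0 up, 0.008 fully in; springs back. Must not be pressed
- clip_a_mid (a point): centre of a loose black moulded clip, 46 x 67 x 28 mm, lying in front of the stop station
- clip_b_mid (a point): centre of a loose black moulded clip, 47 x 74 x 31 mm, lying in front of the start station
- punch_mid (a point): centre of a loose dark steel punch standing on end, 16 mm diameter, 53 mm tall, left of the stations
- gauge_mid (a point): centre of a loose steel gauge block, 22 x 56 x 12 mm, lying right of the stations

How it is judged:
By the outcome, as a careful person would: the job done as asked, in the order asked, and still so for the second after the job is handed in, with the robot touching nothing.
It also fails if it takes over 48 s, if anything falls off the work surface, if the arm or the gripper's body presses on something with over 40 N, if the wrist force passes 120 N, or if a joint passes its speed limit or range.

ROBOT

A 6-joint arm with a two-finger parallel gripper is mounted at the origin on a cart in front of the work surface, level with it; the furniture and walls round the work are solid. World frame = base frame: x ahead of the robot, y to its left, z up, the work surface at z = 0. Lengths are in m, angles in rad, forces in N, time in s.
With the tool pointing down it reaches from about 0.375 to 0.975 m from the base axis. Payload 3.8 kg.
Tool frame: the origin (TCP) lies midway between the tips of the shut fingers; the grasp point (between the pads) lies 19 mm behind it; z points along the fingers, y is the direction in which the jaws open and shut (so a half turn about z gives the same grasp; the last joint's range is limited). The gripper opens to 88 mm and grips with 3 to 60 N. Pads are 18 mm wide; open, the fingers measure 123 mm over their backs; the gripper's body (75 mm by 187 mm) begins 45 mm behind the grasp point.
Start: joints at [1.256, 0.264, 1.604, -0, 1.274, -0.037], TCP at [0.185, 0.649, 0.239] pointing down, gripper open.
Joint ranges: [-2.63, 2.63], [-0.94, 2.18], [0.31, 2.57], [-1.31, 4.45], [0, 2.66], [-2.55, 2.55]. Speed limits (rad/s): [2.57, 2.57, 3.14, 3.14, 3.14, 3.14].

INTERFACE

Orientations are given as a unit quaternion [w, x, y, z].
In Python, from bench import ctrl, imaging, workorder gives the robot as it stands. The module is installed in compiled form; this text tells all that it offers.
- The arm moves only by the shell command python3 -m handwheel 'ROWS' [FORCE]. ROWS is JSON, a list of rows, each an object of numbers: "tx", "ty", "tz": the shift along the world's x, y, z in cm; "wx", "wy", "wz": the turn, a rotation vector about the world's x, y, z in rad; "claw": the closure, from 0 (fully open) to 1 (shut). A call has 1 to 12 rows; each row shifts and turns the commanded pose from where the row before left it; what a row does not reach is not made up. A row lasts 1/10 s, in which the tool goes at most 50 mm and 8.59 degrees, less where a joint would pass 70% of its speed; a pose out of reach is approached as far as the arm can. A call is refused whole if a number of a shift passes 5 or a number of a turn 0.15, either way. A call with a gripper value outside its range is refused whole. The fingers move at their own pace and stop on an object; FORCE is the grip in N (left out, the last holds). Time passes only in rows, so rows that do not move let the fingers close. It gives the time, the measured TCP pose, the force and the opening at its end, in the units of the state.
- ctrl.observe(): the state, without advancing time (a new reading comes with each control period).
- imaging.get_image(name): name is "side" or "top" or "wrist"; returns (picture, depth): 420x560x3 uint8, red, green, blue; 420x560 float32, m along the optical axis (not along the pixel's ray), 0 where there is no reading.
- imaging.get_calibration(name): a dict with "fx", "fy", "cx", "cy" (pixels), "R" (3x3) and "t" (3): a world point X has camera coordinates R X + t. Camera axes: x right, y down, z forward; pixel columns grow to the right and rows downward; lengths in m; the calibration is good to about 2 mm. A picture is of the moment at which its call begins: read the wrist's pose just before it. get_calibration takes no time and is no camera call; for the wrist camera it gives the pose at the moment of the call.
- workorder.sign_off(): hands the job in, once; it reports no verdict.
The state is a dict: "time_s": time; "q": joint angles; "dq": joint speeds; "joint_torque": joint torques, N m; "tool_pos": TCP position; "ee_rot": TCP orientation; "ft_force": force on the tool from outside, world axes, zero at the start; "ft_torque": the same for the moment, N m; "gripper_width": finger opening in m.
Only numpy, scipy, OpenCV 4.12 (cv2) and the standard library are available. Lean on these libraries where they do the work, as an engineer would, in place of code of your own. Each camera call takes 0.05 s, during which the arm holds its last target.

## Working session

There is one attempt and no reset: what is moved stays moved. The work goes in short steps, Python scripts to look and compute and a shell command to move; the robot and the scene stay as the last step left them, time stands still between calls to the robot, and variables do not carry over. Pictures are saved under pics/ and viewed, and the job is handed in when it is done.

```bash
mkdir -p pics; python3 - <<'E'
from bench import ctrl, imaging
import cv2
s=ctrl.observe(); print({k:s[k] for k in ('time_s','tool_pos','ee_rot','ft_force','gripper_width')})
for n in ('top','side'):
    im,d=imaging.get_image(n); cv2.imwrite(f'pics/{n}0.png',im[:,:,::-1])
    c=imaging.get_calibration(n); print(n,c)
E
```

```text
{'time_s': 0.0, 'tool_pos': array([0.18489763, 0.64844837, 0.23739678]), 'ee_rot': array([-1.98557557e-04,  1.38458964e-01,  9.90367554e-01, -1.08798877e-03]), 'ft_force': array([-0.70091389,  0.02004908,  0.56170557]), 'gripper_width': 0.08805103959803073}
top {'fx': 438.61918029813586, 'fy': 438.61918029813586, 'cx': 280.15597226336797, 'cy': 212.07983192747795, 'R': array([[ 0.02251423, -0.99928409,  0.03040416],
       [-0.99668604, -0.02481273, -0.07746784],
       [ 0.07816679, -0.02855927, -0.99653114]]), 't': array([-0.03219239,  0.45502641,  1.27303391])}
side {'fx': 435.65562365662237, 'fy': 435.65562365662237, 'cx': 280.18605700600403, 'cy': 217.77879018151125, 'R': array([[-0.99739871, -0.06810174, -0.02362153],
       [-0.01274169,  0.48911396, -0.87212681],
       [ 0.07094697, -0.86955718, -0.48870936]]), 't': array([0.44863846, 0.08351421, 0.98717239])}
```

View pics/top0.png

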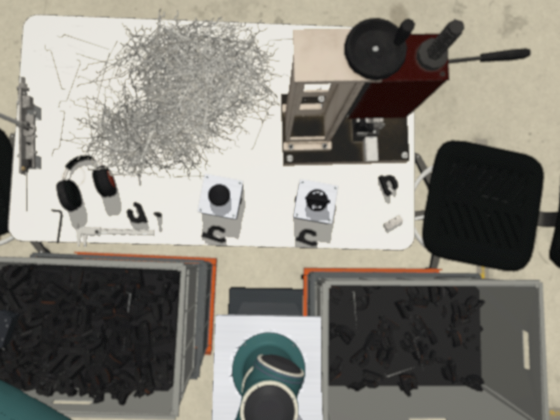

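View pics/side0.png

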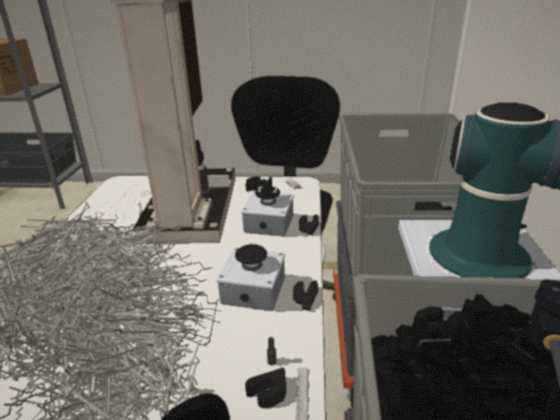

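The top view shows the winged stop button at about (317,201), the plain start button at (219,196), the clips at (214,233) and (306,236), and the press directly behind the stop station. Next I'll measure these positions.

```bash
cat > h.py <<'E'
from bench import ctrl, imaging
import cv2, numpy as np
def ray(c,u,v,z):
    R,t=np.array(c['R']),np.array(c['t']); o=-R.T@t
    d=R.T@np.array([(u-c['cx'])/c['fx'],(v-c['cy'])/c['fy'],1]); return o+d*(z-o[2])/d[2]
def cloud(c,d):
    v,u=np.mgrid[:420,:560]; P=np.stack([(u-c['cx'])/c['fx']*d,(v-c['cy'])/c['fy']*d,d],-1)
    return (P-np.array(c['t']))@np.array(c['R'])
E
python3 - <<'E'
from h import *
im,d=imaging.get_image('top');c=imaging.get_calibration('top')
print(ray(c,317,201,.105),ray(c,219,196,.101),ray(c,306,236,.02),ray(c,214,233,.02))
W=cloud(c,d)
P=W[150:270,180:420]
for (u,v) in [(317,201),(219,196),(300,195),(300,150),(330,150),(300,100),(375,150),(375,45),(400,220),(450,45)]:
    print(u,v,W[v,u].round(3))
cv2.imwrite('pics/topz.png',cv2.resize(im[170:255,260:360,::-1],(800,600),interpolation=cv2.INTER_CUBIC))
g=im.mean(2)
for z0,z1 in[(.09,.112),(.112,.125)]:
    m=np.zeros(g.shape,bool);m[180:225,295:340]=1
    m&=(W[...,2]>z0)&(W[...,2]<z1)
    print(z0,m.sum(),W[m].mean(0),W[m].min(0),W[m].max(0))
# tall things near
m=(W[...,2]>.15)&(W[...,0]>.3)&(d>0); print(W[m].min(0),W[m].max(0))
E
```

```text
[ 0.48201579 -0.11983141  0.105     ] [0.48932154 0.15020118 0.101     ] [ 0.38706743 -0.09872382  0.02      ] [0.38955767 0.1701707  0.02      ]
317 201 [ 0.481 -0.118  0.118]
219 196 [0.489 0.15  0.102]
300 195 [ 0.502 -0.076  0.064]
300 150 [ 0.638 -0.075  0.041]
330 150 [ 0.64  -0.163  0.043]
300 100 [ 0.74  -0.062  0.178]
375 150 [ 0.644 -0.296  0.041]
375 45 [ 0.712 -0.166  0.564]
400 220 [ 0.442 -0.38   0.01 ]
450 45 [ 0.702 -0.287  0.593]
0.09 321 [ 0.48402579 -0.11990928  0.0991583 ] [ 0.45499657 -0.15196275  0.09028986] [ 0.51730954 -0.08622157  0.11160744]
0.112 94 [ 0.48517107 -0.12012486  0.11830439] [ 0.47586228 -0.15437094  0.11237625] [ 0.49404792 -0.0878612   0.12336455]
[ 0.53865133 -0.54978576  0.15001103] [0.95940641 0.70343452 0.63404405]
```

View pics/topz.png

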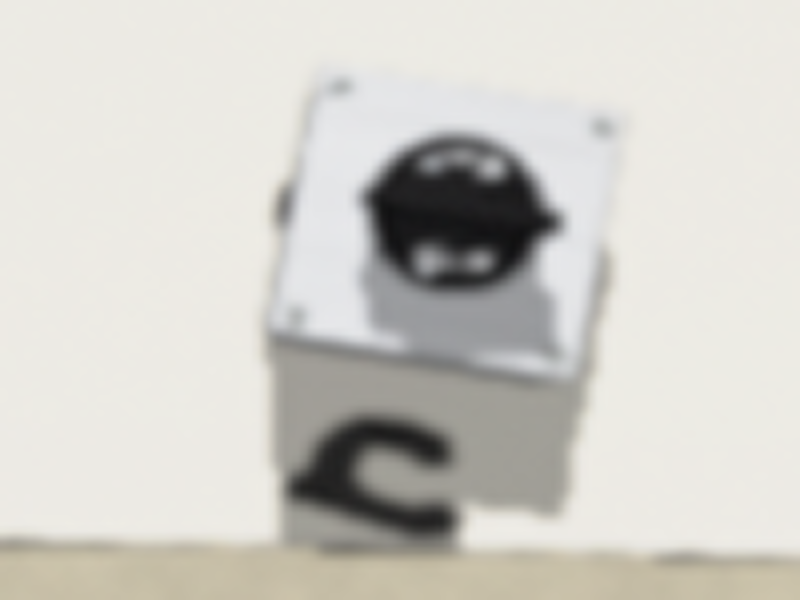

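```bash
python3 - <<'E'
from h import *
im,d=imaging.get_image('top');c=imaging.get_calibration('top')
W=cloud(c,d)
m=np.zeros(d.shape,bool);m[180:225,295:340]=1
m&=(W[...,2]>.113)&(W[...,2]<.125)
P=W[m][:,:2]; print(P.mean(0)); u,s,vt=np.linalg.svd(P-P.mean(0)); print(vt[0],s/np.sqrt(len(P)))
for p in [(305.6,198.3),(329.8,201.4)]: print(ray(c,*p,.117))
m=(W[...,2]>.12)&(W[...,0]>.3)&(d>0)&(W[...,1]<.3)&(W[...,1]>-.45)
for y in np.arange(-.4,.3,.1):
  k=m&(abs(W[...,1]-y)<.05)
  if k.any(): i=W[k][:,0].argsort()[:8:4]; print(y.round(2),W[k][i].round(3))
print(ctrl.observe()['time_s'])
E
python3 -m handwheel '[{"tx":3,"ty":-2,"claw":1},{"tx":3,"ty":-4,"claw":1},{"tx":3,"ty":-4,"claw":1},{"tx":3,"ty":-4,"claw":1},{"tx":3,"ty":-4,"claw":1},{"tx":3,"ty":-4,"claw":1},{"tx":3,"ty":-4,"claw":1},{"tx":3,"ty":-4,"claw":1},{"tx":2,"ty":-4,"claw":1},{"ty":-4,"claw":1},{"ty":-4,"claw":1},{"claw":1}]' 3
```

```text
[ 0.48539132 -0.12047432]
[-0.15064545 -0.98858786] [0.01968551 0.00289298]
[ 0.48734665 -0.08716386  0.117     ]
[ 0.48054474 -0.15356253  0.117     ]
-0.4 [[ 0.777 -0.391  0.353]
 [ 0.778 -0.392  0.357]]
-0.3 [[ 0.667 -0.258  0.519]
 [ 0.668 -0.262  0.517]]
-0.2 [[ 0.478 -0.151  0.12 ]
 [ 0.648 -0.165  0.57 ]]
-0.1 [[ 0.478 -0.148  0.123]
 [ 0.481 -0.134  0.121]]
-0.0 [[ 0.652 -0.032  0.534]
 [ 0.653 -0.032  0.536]]
0.1 [[0.642 0.101 0.121]
 [0.71  0.149 0.133]]
0.2 [[0.632 0.184 0.133]
 [0.637 0.184 0.133]]
0.2$[0]: bad value
```

```bash
python3 -m handwheel '[{"tx":3.0,"ty":-2.0,"tz":0.0,"wx":0.0,"wy":0.0,"wz":0.0,"claw":1.0}]' 3
```

```text
time_s: 0.3
tool_pos: [0.2125, 0.6305, 0.2381]
ee_rot: [-0.001, 0.136, 0.991, 0.0]
ft_force: [0.9, -0.1, 1.1]
gripper_width: 0.082
```

```bash
python3 -m handwheel '[{"tx":3,"ty":-4,"tz":0,"wx":0,"wy":0,"wz":0,"claw":1},{"tx":3,"ty":-4,"tz":0,"wx":0,"wy":0,"wz":0,"claw":1},{"tx":3,"ty":-4,"tz":0,"wx":0,"wy":0,"wz":0,"claw":1},{"tx":3,"ty":-4,"tz":0,"wx":0,"wy":0,"wz":0,"claw":1},{"tx":3,"ty":-4,"tz":0,"wx":0,"wy":0,"wz":0,"claw":1},{"tx":3,"ty":-4,"tz":0,"wx":0,"wy":0,"wz":0,"claw":1},{"tx":3,"ty":-4,"tz":0,"wx":0,"wy":0,"wz":0,"claw":1},{"tx":1,"ty":-4,"tz":0,"wx":0,"wy":0,"wz":0,"claw":1},{"tx":0,"ty":-4,"tz":0,"wx":0,"wy":0,"wz":0,"claw":1},{"tx":0,"ty":-4,"tz":0,"wx":0,"wy":0,"wz":0,"claw":1},{"tx":0,"ty":-4,"tz":0,"wx":0,"wy":0,"wz":0,"claw":1},{"tx":0,"ty":-4,"tz":0,"wx":0,"wy":0,"wz":0,"claw":1}]' 3
```

```text
time_s: 1.5
tool_pos: [0.4348, 0.1475, 0.2386]
ee_rot: [0.0, 0.138, 0.99, -0.0]
ft_force: [1.2, -0.1, 0.5]
gripper_width: 0.0008
```

```bash
python3 -m handwheel '[{"tx":0,"ty":-4,"tz":0,"wx":0,"wy":0,"wz":0.075,"claw":1},{"tx":0,"ty":-4,"tz":0,"wx":0,"wy":0,"wz":0.075,"claw":1},{"tx":0,"ty":-4,"tz":0,"wx":0,"wy":0,"wz":0,"claw":1},{"tx":0,"ty":-4,"tz":0,"wx":0,"wy":0,"wz":0,"claw":1},{"tx":0,"ty":-4,"tz":0,"wx":0,"wy":0,"wz":0,"claw":1},{"tx":0,"ty":-4,"tz":0,"wx":0,"wy":0,"wz":0,"claw":1},{"tx":0,"ty":-2,"tz":0,"wx":0,"wy":0,"wz":0,"claw":1},{"tx":0,"ty":0,"tz":0,"wx":0,"wy":0,"wz":0,"claw":1},{"tx":0,"ty":0,"tz":0,"wx":0,"wy":0,"wz":0,"claw":1}]' 3
python3 - <<'E'
from h import *
s=ctrl.observe();print(s['tool_pos'],s['ee_rot'],s['ft_force'])
for n in('wrist','side'):
  c=imaging.get_calibration(n); im,d=imaging.get_image(n)
  cv2.imwrite(f'pics/{n}1.png',im[:,:,::-1]); np.savez(f'{n}1.npz',im=im,d=d,**c)
E
```

```text
time_s: 2.4
tool_pos: [0.4349, -0.1108, 0.2385]
ee_rot: [-0.0, 0.065, 0.998, 0.0]
ft_force: [0.4, 0.7, -0.4]
gripper_width: 0.0003
[ 0.43485576 -0.11083392  0.23853139] [-2.11546475e-04  6.46489819e-02  9.97907980e-01  3.57002382e-04] [ 0.44163604  0.68886841 -0.35452807]
```

View pics/wrist1.png

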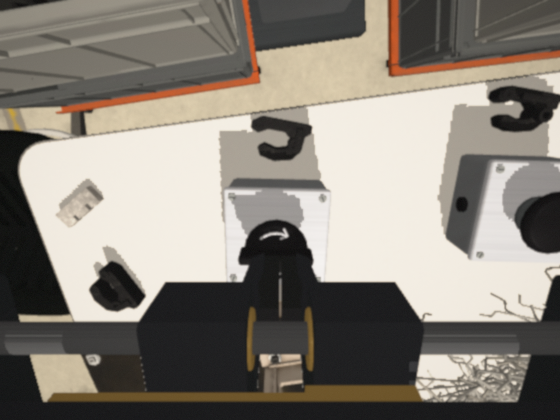

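View pics/side1.png

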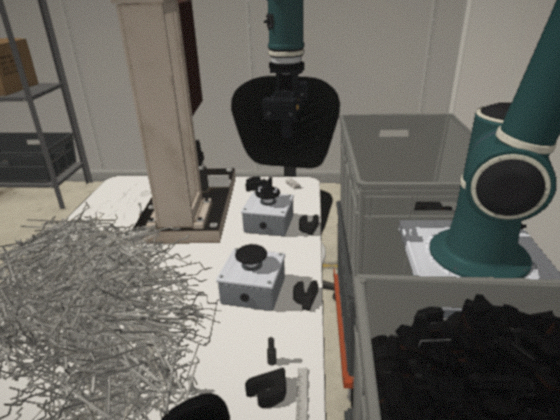

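```bash
python3 - <<'E'
from h import *
f=np.load('wrist1.npz');c={k:f[k] for k in('fx','fy','cx','cy','R','t')};im,d=f['im'],f['d'];W=cloud(c,d)
cv2.imwrite('pics/w1z.png',cv2.resize(im[180:300,200:360,::-1],(800,600),interpolation=cv2.INTER_CUBIC))
print(-c['R'].T@c['t'])
Z=W[...,2];sub=np.zeros(d.shape,bool);sub[180:300,200:360]=1
L=sub&(abs(Z-.065)<.006)&(abs(W[...,0]-.485)<.075)
p=W[L];print('lid',L.sum(),p.min(0),p.max(0),np.median(p[:,2]))
r=cv2.minAreaRect(p[:,:2].astype(np.float32)*1000);print(r)
w=sub&(Z>.112)&(Z<.125);p=W[w];print(w.sum(),p.mean(0),p.min(0),p.max(0),np.median(p[:,2]))
h=sub&(Z>.08)&(Z<.107);p=W[h];print(p.min(0),p.max(0))
E
```

```text
[ 0.35826834 -0.10007437  0.38537688]
lid 5858 [ 0.42444175 -0.18373751  0.05944242] [ 0.54600721 -0.05825977  0.0696473 ] 0.06587615173310689
((485.4623107910156, -120.94102478027344), (112.06922912597656, 108.01929473876953), 81.22237396240234)
286 [ 0.48312714 -0.13143135  0.11701   ] [ 0.47769983 -0.15534994  0.1120427 ] [ 0.49482879 -0.08692209  0.1212501 ] 0.11750364195976508
[ 0.45609931 -0.15503614  0.08972271] [ 0.4908251 -0.0864396  0.1068752]
```

View pics/w1z.png

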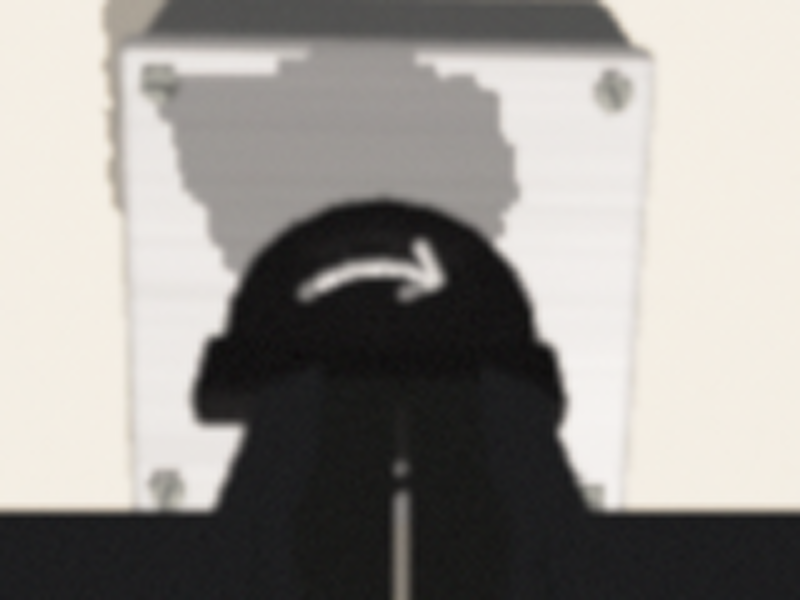

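The lid rectangle gives the axis at (0.4855, −0.121) with a yaw of −0.153. The wing yaw from the top view agrees with this. I'll move above it next.

```bash
python3 -m handwheel '[{"tx":2.5,"ty":-0.5,"tz":0,"wx":0,"wy":0,"wz":-0.02,"claw":1},{"tx":2.5,"ty":-0.5,"tz":0,"wx":0,"wy":0,"wz":0,"claw":1},{"tx":0,"ty":0,"tz":-3,"wx":0,"wy":0,"wz":0,"claw":1},{"tx":0,"ty":0,"tz":-3,"wx":0,"wy":0,"wz":0,"claw":1},{"tx":0,"ty":0,"tz":-2.5,"wx":0,"wy":0,"wz":0,"claw":1},{"tx":0,"ty":0,"tz":-1.2,"wx":0,"wy":0,"wz":0,"claw":1},{"tx":0,"ty":0,"tz":0,"wx":0,"wy":0,"wz":0,"claw":1},{"tx":0,"ty":0,"tz":0,"wx":0,"wy":0,"wz":0,"claw":1},{"tx":0,"ty":0,"tz":0,"wx":0,"wy":0,"wz":0,"claw":1}]' 3
python3 - <<'E'
from h import *
s=ctrl.observe();print(s['tool_pos'],s['ee_rot'],s['ft_force'])
c=imaging.get_calibration('wrist'); im,d=imaging.get_image('wrist')
cv2.imwrite('pics/wrist2.png',im[:,:,::-1])
E
```

```text
time_s: 3.4
tool_pos: [0.4864, -0.121, 0.1435]
ee_rot: [0.002, 0.074, 0.997, -0.0]
ft_force: [-0.1, -0.1, 0.6]
gripper_width: 0.0005
[ 0.48644132 -0.12098624  0.14349112] [ 1.51766118e-03  7.35839982e-02  9.97287815e-01 -3.25882474e-04] [-0.13877282 -0.05424363  0.61718072]
```

View pics/wrist2.png

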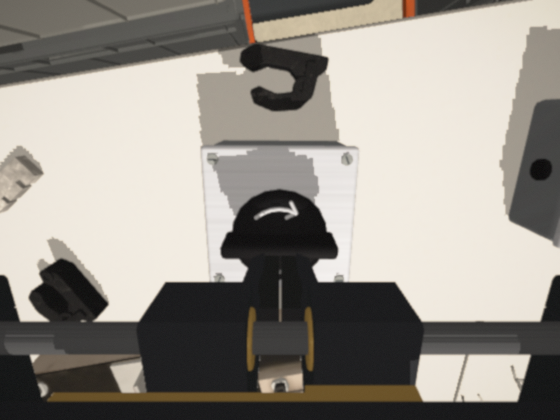

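The wrist view shows the shut fingertips centred over the wing, which spans about columns 222–337 at row 245, with the lid square to the tool. Pressing now.

```bash
python3 -m handwheel '[{"tx":0,"ty":0,"tz":-1,"wx":0,"wy":0,"wz":0,"claw":1},{"tx":0,"ty":0,"tz":-0.9,"wx":0,"wy":0,"wz":0,"claw":1},{"tx":0,"ty":0,"tz":-0.3,"wx":0,"wy":0,"wz":0,"claw":1},{"tx":0,"ty":0,"tz":-0.3,"wx":0,"wy":0,"wz":0,"claw":1},{"tx":0,"ty":0,"tz":0,"wx":0,"wy":0,"wz":0,"claw":1}]' 3; python3 -m handwheel '[{"tx":0,"ty":0,"tz":-0.2,"wx":0,"wy":0,"wz":0,"claw":1},{"tx":0,"ty":0,"tz":-0.2,"wx":0,"wy":0,"wz":0,"claw":1},{"tx":0,"ty":0,"tz":0,"wx":0,"wy":0,"wz":0,"claw":1}]' 3
```

```text
time_s: 3.95
tool_pos: [0.4848, -0.1208, 0.1167]
ee_rot: [-0.001, 0.074, 0.997, 0.0]
ft_force: [-2.3, 0.6, 4.8]
gripper_width: 0.0005
time_s: 4.25
tool_pos: [0.4848, -0.1209, 0.113]
ee_rot: [-0.0, 0.074, 0.997, 0.0]
ft_force: [-2.7, 0.6, 5.8]
gripper_width: 0.0005
```

```bash
python3 -m handwheel '[{"tx":0,"ty":0,"tz":-0.2,"wx":0,"wy":0,"wz":0,"claw":1},{"tx":0,"ty":0,"tz":-0.2,"wx":0,"wy":0,"wz":0,"claw":1},{"tx":0,"ty":0,"tz":0,"wx":0,"wy":0,"wz":0,"claw":1}]' 3; python3 -m handwheel '[{"tx":0,"ty":0,"tz":-0.1,"wx":0,"wy":0,"wz":0,"claw":1},{"tx":0,"ty":0,"tz":-0.1,"wx":0,"wy":0,"wz":0,"claw":1},{"tx":0,"ty":0,"tz":0,"wx":0,"wy":0,"wz":0,"claw":1}]' 3
```

```text
time_s: 4.55
tool_pos: [0.4849, -0.1209, 0.1092]
ee_rot: [-0.0, 0.074, 0.997, 0.0]
ft_force: [-2.9, 0.3, 7.5]
gripper_width: 0.0004
time_s: 4.85
tool_pos: [0.485, -0.1209, 0.1074]
ee_rot: [-0.0, 0.074, 0.997, 0.0]
ft_force: [-3.5, 0.8, 6.5]
gripper_width: 0.0006
```

```bash
python3 -m handwheel '[{"tx":0,"ty":0,"tz":0.2,"wx":0,"wy":0,"wz":0,"claw":1},{"tx":0,"ty":0,"tz":0.2,"wx":0,"wy":0,"wz":0,"claw":1},{"tx":0,"ty":0,"tz":0.1,"wx":0,"wy":0,"wz":0,"claw":1},{"tx":0,"ty":0,"tz":0,"wx":0,"wy":0,"wz":0,"claw":1}]' 3;  python3 -m handwheel '[{"tx":0,"ty":0,"tz":1,"wx":0,"wy":0,"wz":0,"claw":1},{"tx":0,"ty":0,"tz":1,"wx":0,"wy":0,"wz":0,"claw":1},{"tx":0,"ty":0,"tz":1,"wx":0,"wy":0,"wz":0,"claw":1},{"tx":0,"ty":0,"tz":0,"wx":0,"wy":0,"wz":0,"claw":1},{"tx":0,"ty":0,"tz":0,"wx":0,"wy":0,"wz":0,"claw":1}]' 3
python3 - <<'E'
from h import *
c=imaging.get_calibration('wrist'); im,d=imaging.get_image('wrist');W=cloud(c,d)
cv2.imwrite('pics/wrist3.png',im[:,:,::-1])
for v in range(205,262,4): print(v,W[v,232].round(4),W[v,250].round(4))
c=imaging.get_calibration('side'); im,d=imaging.get_image('side');cv2.imwrite('pics/side3.png',im[:,:,::-1])
E
```

```text
time_s: 5.25
tool_pos: [0.4851, -0.1209, 0.1115]
ee_rot: [0.0, 0.074, 0.997, -0.0]
ft_force: [0.4, 0.0, -0.0]
gripper_width: 0.0003
time_s: 5.75
tool_pos: [0.4856, -0.121, 0.1425]
ee_rot: [0.001, 0.074, 0.997, -0.0]
ft_force: [0.1, 0.1, -0.3]
gripper_width: 0.0002
205 [ 0.4683 -0.1531  0.0644] [ 0.4635 -0.1365  0.0894]
209 [ 0.4706 -0.1532  0.067 ] [ 0.4662 -0.137   0.0893]
213 [ 0.4741 -0.1541  0.0655] [ 0.4679 -0.1371  0.0924]
217 [ 0.477  -0.1546  0.0657] [ 0.4706 -0.1376  0.0924]
221 [ 0.4802 -0.1553  0.0655] [ 0.4733 -0.138   0.0924]
225 [ 0.4827 -0.1555  0.0672] [ 0.476  -0.1385  0.0925]
229 [ 0.4779 -0.1512  0.09  ] [ 0.4784 -0.1388  0.0936]
233 [ 0.4782 -0.1503  0.097 ] [ 0.4802 -0.1389  0.0961]
237 [ 0.4783 -0.1493  0.1039] [ 0.4799 -0.1381  0.1042]
241 [ 0.4788 -0.1485  0.1096] [ 0.4805 -0.1378  0.1094]
245 [ 0.4804 -0.1485  0.112 ] [ 0.482  -0.1378  0.1118]
249 [ 0.4828 -0.1489  0.1123] [ 0.4846 -0.1383  0.112 ]
253 [ 0.4858 -0.1497  0.1114] [ 0.4873 -0.1388  0.1116]
257 [ 0.5083 -0.1605  0.0671] [ 0.4995 -0.1429  0.0908]
261 [ 0.5123 -0.1616  0.0654] [ 0.4738 -0.1328  0.1514]
```

View pics/wrist3.png

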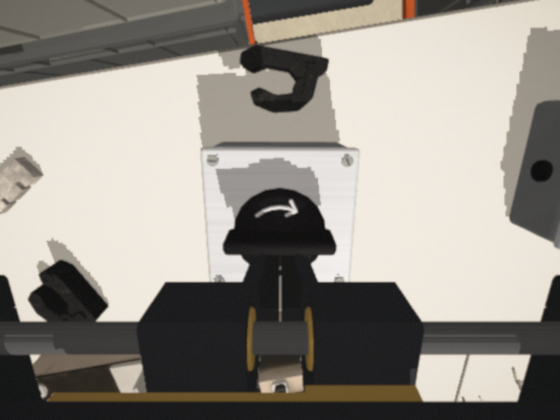

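The latch has held: the wing top reads 0.112 and the crown 0.0925, both about 8 mm down. Next I'll go beside the +y half of the wing, on its −x side, and work out the arc.

```bash
python3 -m handwheel '[{"tx":-0.8,"ty":1.7,"tz":0,"wx":0,"wy":0,"wz":0,"claw":1},{"tx":-0.9,"ty":1.6,"tz":0,"wx":0,"wy":0,"wz":0,"claw":1},{"tx":0,"ty":0,"tz":0,"wx":0,"wy":0,"wz":0,"claw":1},{"tx":0,"ty":0,"tz":-1.2,"wx":0,"wy":0,"wz":0,"claw":1},{"tx":0,"ty":0,"tz":-1.2,"wx":0,"wy":0,"wz":0,"claw":1},{"tx":0,"ty":0,"tz":-0.8,"wx":0,"wy":0,"wz":0,"claw":1},{"tx":0,"ty":0,"tz":-0.6,"wx":0,"wy":0,"wz":0,"claw":1},{"tx":0,"ty":0,"tz":0,"wx":0,"wy":0,"wz":0,"claw":1}]' 3
python3 - <<'E'
from h import *
A=np.array([.4855,-.121]);f=.153
def p(th,g=.014,r=.03): a=f+th; return A+r*np.array([np.sin(a),np.cos(a)])-g*np.array([np.cos(a),-np.sin(a)])
pr=p(0)
for th in np.arange(0,.85,.1): q=p(th); print(round(th,2),q.round(4),((q-pr)*100).round(2)); pr=q
s=ctrl.observe();print(s['tool_pos'],s['q'],s['ft_force'])
c=imaging.get_calibration('wrist'); im,d=imaging.get_image('wrist')
cv2.imwrite('pics/wrist4.png',im[:,:,::-1])
E
```

```text
time_s: 6.65
tool_pos: [0.4671, -0.0879, 0.1021]
ee_rot: [-0.001, 0.074, 0.997, 0.0]
ft_force: [0.1, -0.6, 0.4]
gripper_width: 0.0006
0.0 [ 0.4762 -0.0892] [0. 0.]
0.1 [ 0.4795 -0.0885] [0.32 0.08]
0.2 [ 0.4827 -0.088 ] [0.33 0.04]
0.3 [ 0.486  -0.0879] [0.33 0.01]
0.4 [ 0.4893 -0.0881] [ 0.33 -0.02]
0.5 [ 0.4926 -0.0887] [ 0.33 -0.05]
0.6 [ 0.4958 -0.0895] [ 0.32 -0.09]
0.7 [ 0.4989 -0.0907] [ 0.31 -0.12]
0.8 [ 0.5018 -0.0922] [ 0.3  -0.15]
[ 0.46709622 -0.08785445  0.10208489] [-2.38325633e-01  1.85066312e-02  2.15335950e+00 -3.69657494e-06
  9.72700526e-01 -1.66085781e+00] [ 0.09680505 -0.61308699  0.4419659 ]
```

View pics/wrist4.png

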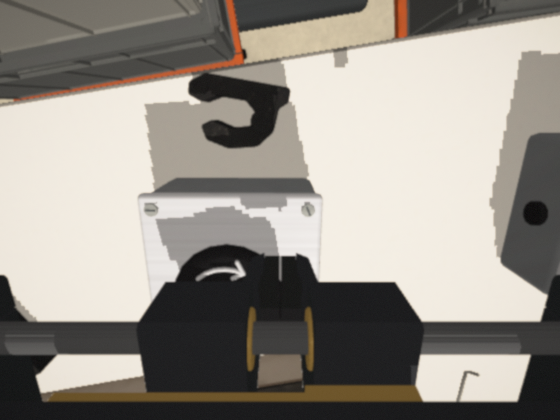

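The fingers are down at z 0.102, on the −x side of the wing's +y half, with the clip clear at about (250,110). I'll raise 2.5 mm, close the gap, then follow the arc.

```bash
python3 -m handwheel '[{"tx":0,"ty":0,"tz":0.25,"wx":0,"wy":0,"wz":0,"claw":1},{"tx":0.4,"ty":-0.05,"tz":0,"wx":0,"wy":0,"wz":0,"claw":1},{"tx":0.3,"ty":-0.05,"tz":0,"wx":0,"wy":0,"wz":0,"claw":1},{"tx":0.2,"ty":-0.03,"tz":0,"wx":0,"wy":0,"wz":0,"claw":1},{"tx":0,"ty":0,"tz":0,"wx":0,"wy":0,"wz":0,"claw":1}]' 3
python3 -m handwheel '[{"tx":0.16,"ty":0.04,"tz":0,"wx":0,"wy":0,"wz":-0.05,"claw":1},{"tx":0.16,"ty":0.04,"tz":0,"wx":0,"wy":0,"wz":-0.05,"claw":1},{"tx":0.17,"ty":0.02,"tz":0,"wx":0,"wy":0,"wz":-0.05,"claw":1},{"tx":0.17,"ty":0.02,"tz":0,"wx":0,"wy":0,"wz":-0.05,"claw":1},{"tx":0,"ty":0,"tz":0,"wx":0,"wy":0,"wz":0,"claw":1}]' 3
```

```text
time_s: 7.2
tool_pos: [0.4775, -0.0892, 0.1064]
ee_rot: [0.0, 0.074, 0.997, -0.0]
ft_force: [-0.2, -0.4, 0.8]
gripper_width: 0.0004
time_s: 7.7
tool_pos: [0.4836, -0.0879, 0.1062]
ee_rot: [-0.0, 0.173, 0.985, 0.0]
ft_force: [-0.4, 0.3, 0.4]
gripper_width: 0.0007
```

```bash
python3 - <<'E'
from h import *
for n in('wrist','side','top'):
  im,d=imaging.get_image(n)
  if n=='side': im=cv2.resize(im[150:250,220:320],(800,600)[:1]*2 and (600,600),interpolation=cv2.INTER_CUBIC)
  if n=='top': im=cv2.resize(im[170:255,260:360],(700,595),interpolation=cv2.INTER_CUBIC)
  cv2.imwrite(f'pics/{n}5.png',im[:,:,::-1])
E
```

```text
(no output)
```

View pics/wrist5.png

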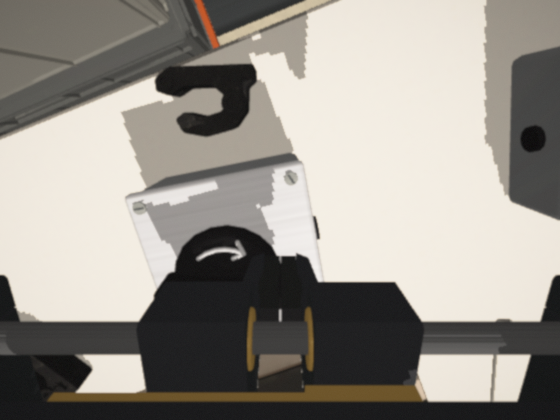

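View pics/side5.png

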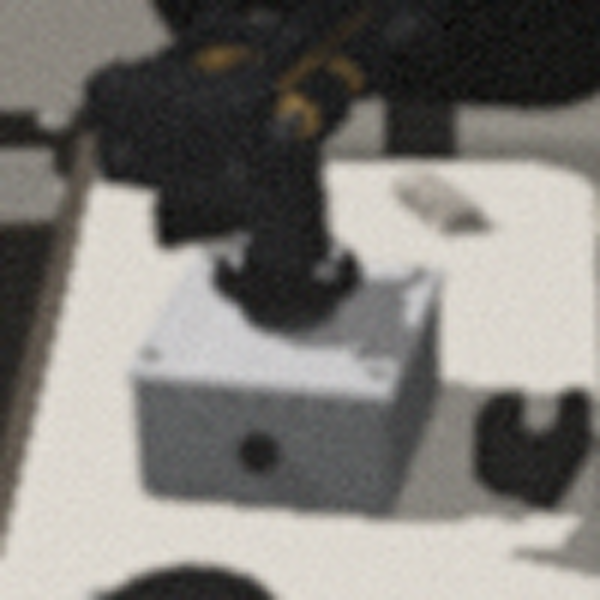

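In the tool-fixed picture the arrow (195,262)–(243,252) hasn't changed, while the lid has turned. The head is therefore turning with the fingers, so I'll continue.

```bash
python3 -m handwheel '[{"tx":0.17,"ty":0.01,"tz":0,"wx":0,"wy":0,"wz":-0.05,"claw":1},{"tx":0.17,"ty":0,"tz":0,"wx":0,"wy":0,"wz":-0.05,"claw":1},{"tx":0.17,"ty":-0.01,"tz":0,"wx":0,"wy":0,"wz":-0.05,"claw":1},{"tx":0.17,"ty":-0.01,"tz":0,"wx":0,"wy":0,"wz":-0.05,"claw":1},{"tx":0,"ty":0,"tz":0,"wx":0,"wy":0,"wz":0,"claw":1}]' 3
python3 -m handwheel '[{"tx":0.17,"ty":-0.02,"tz":0,"wx":0,"wy":0,"wz":-0.05,"claw":1},{"tx":0.17,"ty":-0.03,"tz":0,"wx":0,"wy":0,"wz":-0.05,"claw":1},{"tx":0.16,"ty":-0.04,"tz":0,"wx":0,"wy":0,"wz":-0.05,"claw":1},{"tx":0.16,"ty":-0.05,"tz":0,"wx":0,"wy":0,"wz":-0.05,"claw":1},{"tx":0,"ty":0,"tz":0,"wx":0,"wy":0,"wz":0,"claw":1}]' 3
python3 -m handwheel '[{"tx":0.16,"ty":-0.06,"tz":0,"wx":0,"wy":0,"wz":-0.05,"claw":1},{"tx":0.16,"ty":-0.06,"tz":0,"wx":0,"wy":0,"wz":-0.05,"claw":1},{"tx":0,"ty":0,"tz":0,"wx":0,"wy":0,"wz":0,"claw":1}]' 3
python3 - <<'E'
from h import *
s=ctrl.observe();print(s['tool_pos'],s['ee_rot'],s['q'],s['ft_force'])
im,d=imaging.get_image('wrist')
cv2.imwrite('pics/wrist6.png',im[:,:,::-1])
W=cloud(imaging.get_calibration('wrist'),d)
for u,v in [(200,240),(210,245),(220,250),(230,240),(200,250)]:print(u,v,W[v,u].round(4))
E
```

```text
time_s: 8.35
tool_pos: [0.4902, -0.0878, 0.1061]
ee_rot: [-0.0, 0.27, 0.963, 0.0]
ft_force: [-1.2, 1.7, 1.1]
gripper_width: 0.0006
time_s: 8.85
tool_pos: [0.497, -0.0893, 0.1062]
ee_rot: [-0.0, 0.365, 0.931, 0.0]
ft_force: [-1.8, 2.9, 2.1]
gripper_width: 0.0004
time_s: 9.15
tool_pos: [0.5002, -0.0904, 0.1062]
ee_rot: [-0.0, 0.411, 0.912, 0.0]
ft_force: [-2.1, 1.8, 1.6]
gripper_width: 0.0006
[ 0.50015951 -0.09041621  0.10617519] [-2.40827657e-04  4.10508610e-01  9.11856674e-01  1.70128477e-04] [-2.28139228e-01  7.41539419e-02  2.08615043e+00  5.13669037e-04
  9.81694997e-01 -9.53197472e-01] [-2.06973116  1.77415149  1.62970295]
200 240 [ 0.4601 -0.1082  0.0957]
210 245 [ 0.4654 -0.1049  0.0999]
220 250 [ 0.4712 -0.104   0.0993]
230 240 [ 0.4718 -0.0968  0.0978]
200 250 [ 0.4633 -0.1107  0.0999]
```

View pics/wrist6.png

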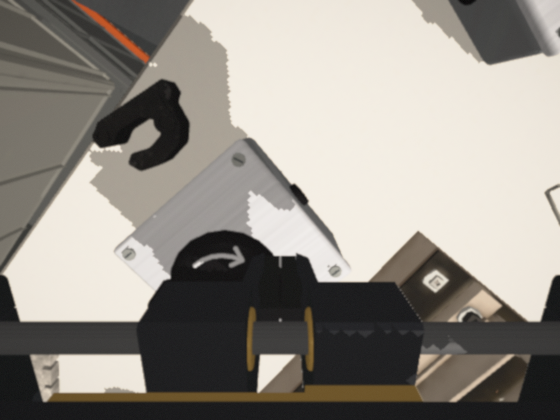

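The crown now reads about 0.0999 against 0.0925 while latched, at a twist of about 0.69, so the latch has let go. I'll return along the arc, then withdraw sideways and up.

```bash
python3 -m handwheel '[{"tx":-0.33,"ty":0.11,"tz":0,"wx":0,"wy":0,"wz":0.1,"claw":1},{"tx":-0.34,"ty":0.08,"tz":0,"wx":0,"wy":0,"wz":0.1,"claw":1},{"tx":-0.35,"ty":0.05,"tz":0,"wx":0,"wy":0,"wz":0.1,"claw":1},{"tx":-0.35,"ty":0.02,"tz":0,"wx":0,"wy":0,"wz":0.1,"claw":1},{"tx":-0.35,"ty":0,"tz":0,"wx":0,"wy":0,"wz":0.1,"claw":1},{"tx":-0.35,"ty":-0.03,"tz":0,"wx":0,"wy":0,"wz":0.1,"claw":1},{"tx":-0.4,"ty":-0.05,"tz":0,"wx":0,"wy":0,"wz":0.1,"claw":1},{"tx":-0.6,"ty":0.1,"tz":0,"wx":0,"wy":0,"wz":0,"claw":1},{"tx":-0.6,"ty":0.1,"tz":0,"wx":0,"wy":0,"wz":0,"claw":1},{"tx":0,"ty":0,"tz":0,"wx":0,"wy":0,"wz":0,"claw":1}]' 3
python3 -m handwheel '[{"tx":0,"ty":0,"tz":2,"wx":0,"wy":0,"wz":0,"claw":1},{"tx":0,"ty":0,"tz":3,"wx":0,"wy":0,"wz":0,"claw":1},{"tx":0,"ty":0,"tz":4,"wx":0,"wy":0,"wz":0,"claw":1},{"tx":0,"ty":0,"tz":4,"wx":0,"wy":0,"wz":0,"claw":1},{"tx":-2,"ty":0,"tz":0,"wx":0,"wy":0,"wz":0,"claw":1},{"tx":-2,"ty":0,"tz":0,"wx":0,"wy":0,"wz":0,"claw":1},{"tx":0,"ty":4,"tz":0,"wx":0,"wy":0,"wz":0,"claw":1},{"tx":0,"ty":4,"tz":0,"wx":0,"wy":0,"wz":0,"claw":1},{"tx":0,"ty":4,"tz":0,"wx":0,"wy":0,"wz":0,"claw":1},{"tx":0,"ty":4,"tz":0,"wx":0,"wy":0,"wz":0,"claw":1},{"tx":0,"ty":4,"tz":0,"wx":0,"wy":0,"wz":0,"claw":1},{"tx":0,"ty":0,"tz":0,"wx":0,"wy":0,"wz":0,"claw":1}]' 3
python3 - <<'E'
from h import *
s=ctrl.observe();print(s['time_s'],s['tool_pos'],s['ft_force'])
c=imaging.get_calibration('top');im,d=imaging.get_image('top');W=cloud(c,d)
m=np.zeros(d.shape,bool);m[180:225,295:340]=1
for a,b in[(.09,.112),(.113,.125)]:
  k=m&(W[...,2]>a)&(W[...,2]<b);p=W[k];print(k.sum(),p.mean(0),np.median(p[:,2]))
u,q,vt=np.linalg.svd(p[:,:2]-p[:,:2].mean(0)) if len(p) else (0,0,0);print(vt[0])
print(W[196,219])
cv2.imwrite('pics/top7.png',im[:,:,::-1])
im,d=imaging.get_image('side');cv2.imwrite('pics/side7.png',im[:,:,::-1])
E
```

```text
time_s: 10.2
tool_pos: [0.4627, -0.0868, 0.106]
ee_rot: [-0.0, 0.074, 0.997, -0.0]
ft_force: [-0.3, -0.7, -0.6]
gripper_width: 0.0001
time_s: 11.4
tool_pos: [0.4235, 0.117, 0.2365]
ee_rot: [0.0, 0.072, 0.997, 0.001]
ft_force: [-0.1, -1.0, 1.4]
gripper_width: 0.0005
11.4 [0.42349736 0.11695235 0.23647513] [-0.08982054 -0.96605019  1.38079442]
322 [ 0.48418615 -0.11973673  0.09922966] 0.09919717054698282
93 [ 0.48512342 -0.12074577  0.11824454] 0.11826003637157279
[-0.14785745 -0.98900868]
[0.43157979 0.09240113 0.6174843 ]
```

View pics/top7.png

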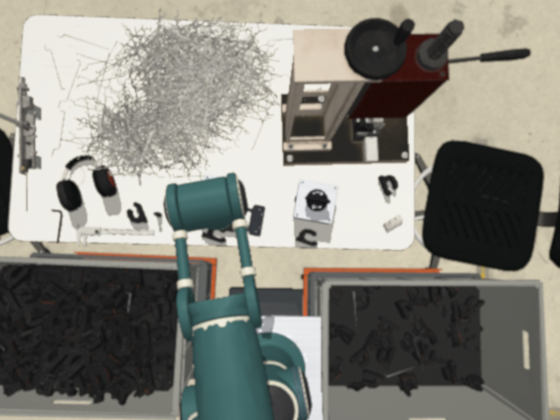

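View pics/side7.png

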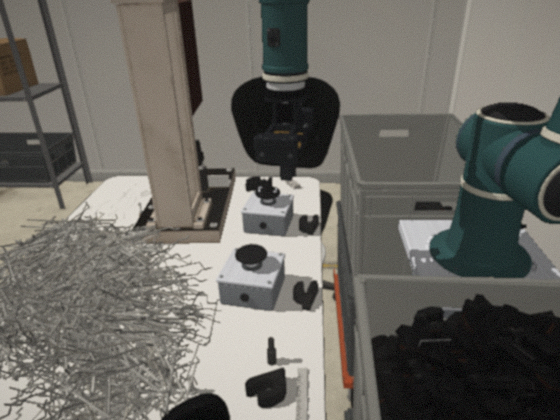

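The winged button at (317,201) is back at its starting height (wing top 0.118, head 0.099) and its starting angle. The clips, punch and gauge block look unmoved, and the robot is clear at z 0.236. Handing in.

```bash
python3 -c "
from bench import workorder
print(workorder.sign_off())"
```

```text
the job is handed in; nothing more can be done
None
```

I pressed the stop button straight down with the shut fingertips until it latched, then pushed its wing clockwise until the latch let go. It is now sprung fully back up. The job was handed in at about 11.5 s, with the gripper clear of everything at z = 0.236 m.

- **Press:** the fingertips went down about 11.5 mm at roughly 7.5 N. When I withdrew, the wing top stayed at about 0.112 m and the crown at 0.0925 m, so it had latched.
- **Twist:** I turned the wing about 0.69 rad with roughly 2–4 N. The crown had risen to about 0.100 m by then, so the latch had let go. I then backed off along the same arc.
- **Final check (top camera):** the wing top reads 0.118 m and the head 0.099 m, the same as before I started, and the wing is back at its original angle.
- **Other parts:** in the last top and side pictures the clips, punch and gauge block look unmoved; I judged this by eye and did not measure it. My top-camera height check on the start button failed because the arm blocked the view (it read 0.617 m). The fingers went nowhere near that button, and it looks up in the side picture.

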